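# Find the loose hub bolt and hold its dust cap open

## Robot

A 6-joint arm with a two-finger parallel gripper is mounted at the origin on the work surface. World frame = base frame: x ahead of the robot, y to its left, z up, the work surface at z = 0. Lengths are in m, angles in rad, forces in N, time in s.
With the tool pointing down it reaches from about 0.4 to 0.825 m from the base axis. Payload 7 kg.
Tool frame: the origin (TCP) lies at the very end of the fingers, on their centre line; the grasp point (between the pads) lies 19 mm behind it; z points along the fingers, y is the line along which they close (so a half turn about z gives the same grasp; the last joint's range is limited). The gripper opens to 88 mm and grips with 3 to 60 N. Pads are 19 mm wide; open, the fingers measure 130 mm over their backs; the gripper's body (78 mm by 193 mm) begins 47 mm behind the grasp point.
Start: joints at [-0.876, 0.359, 0.012, 0, -1.224, -0.288], TCP at [0.267, -0.62, 0.195] pointing down, gripper open.
Joint ranges: [-3.07, 3.07], [-1.43, 2.12], [-1.02, 1.25], [-3.03, 1.67], [-3.05, -0], [-3.03, 3.03]. Speed limits (rad/s): [2.39, 2.39, 3.01, 3.14, 3.14, 3.14].

## Interface

Orientations are given as [roll, pitch, yaw] about the fixed x, y, z axes, in that order (R = Rz(yaw) Ry(pitch) Rx(roll)).
In Python, from station import arm gives the robot as it stands.
- The arm moves only by the tool step_arm, never from a script. Its argument "rows" is a list of rows, each a list of 5 numbers: the shift along the world's x, y, z in m, then the turn about the world's z in rad, then the finger opening in m, from 0 to 0.0876. In form: [[x, y, z, spin, gripper], ...]. A call has 1 to 20 rows; each row is the pose to reach, as a shift and turn from the pose commanded when the call began; what a row does not reach only later rows make up. A row lasts 1/10 s, in which the tool goes at most 50 mm and 8.59 degrees, less where a joint would pass 70% of its speed; a pose out of reach is approached as far as the arm can. A call with a gripper value outside its range is refused whole. The fingers move at their own pace and stop on an object; "newtons" is the grip in N (left out, the last holds). Time passes only in rows, so rows that repeat a pose let the fingers close. It gives the time, the measured TCP pose, the force, the opening and the grip force at its end, in the units of the state.
- arm.get_state(): the state, without advancing time (a new reading comes with each control period).
- arm.grab_frame(name): name is "scene" or "top" or "wrist"; returns a dict with "color" (420x560x3 uint8, blue, green, red), "vfov" (degrees; the focal length in pixels is half the picture's height over the tangent of half this angle, whatever the lens; pixels are square), "cx", "cy" (the principal point, pixels), "k1" (the pictures are not rectified: a ray, as slopes to the right and down, at radius r is drawn at 1 + k1 r^2 times it, then the intrinsics apply), "rvec" (rotation vector, rad) and "tvec" (3), from world to camera coordinates, as OpenCV has them. Camera axes: x right, y down, z forward; pixel columns grow to the right and rows downward; lengths in m; the calibration is good to about 2 mm. A picture is of the moment at which its call begins. There is no depth.
- arm.job_done(): hands the job in; it is judged then, once.
The state is a dict: "t": time; "q": joint angles; "qd": joint speeds; "joint_efforts": joint torques, N m; "eef_pos": TCP position; "ee_rot": TCP orientation; "force": force on the tool from outside, world axes, zero at the start; "moment": the same for the moment, N m; "width": finger opening in m; "gripper_force": force on a finger pad.
Only numpy, scipy, OpenCV 4.12 (cv2) and the standard library are available. Lean on these libraries where they do the work, as an engineer would, in place of code of your own. Each camera call takes 0.05 s, during which the arm holds its last target. There are 200 camera calls.

## Task

The birch turntable wobbles because one of the three bolts on its hub has worked loose; they look alike under their red spring caps. Tap down on the shut caps one after another until you find the bolt that gives and sinks, then take that bolt's cap by its crossbar, swing it up to about upright and hold it there. Finish while still holding the cap open, ready for the hex key; leave the other two caps shut and the things on the turntable where they are.

Things in the scene. Friction and masses are not known exactly. Their poses are not given: they have to be found in the camera images.
- hub: the lazy susan's fixed aluminium hub, 152 mm across, in the middle of a birch turntable 420 mm across (top 43 mm above the bench; it turns stiffly). Origin on the bench under the hub's centre; the hub's flat top is 72 mm above it. Its x axis points from the centre to bolt 1; bolts 2 and 3 lie 120 and 240 degrees on, counter-clockwise from above, all 56 mm from the centre
- cap_1: spring cap of bolt 1: red cup 31 mm across, 11 mm high, with a neck outwards to a crossbar. Origin: middle of its hinge pin, fixed on the hub 22 mm from the bolt's axis towards the hub's centre, 84 mm above the bench. x axis from the hinge outwards to the crossbar (level when shut), y along the pin and the crossbar, z up when shut
- bar_1 (a point): middle of cap 1's crossbar: round, 10 mm thick, 30 mm long, flat ends; 58 mm along x and 4 mm along z from the hinge pin, so 88 mm above the bench and overhanging the hub's rim when shut. Pinch it across its two ends from above, firmly, well up between the pads; it swivels in the fingers as the cap swings
- crown_1 (a point): middle of the flat top of cap 1, straight above the bolt's axis when shut, 93 mm above the bench while the bolt has not sunk (up to 4 mm lower after): the place to tap
- bolt_1 (a joint): how far bolt 1 has sunk into the hub, m; 0 at the start. Its shut cap rests on its head, so a tap on the cap's crown reaches it. A tight bolt stays within 1.5 mm when tapped; the loose one gives at about 4 N, sinks till it bottoms at about 6 mm, and stays as deep as it was tapped. Which one is loose differs from run to run and cannot be seen
- swing_1 (a joint): opening angle of cap 1, rad: 0 shut on a bolt that has not sunk, down to -0.19 shut on a sunken one (crossbar up to 11 mm lower), 1.57 upright, stop at 1.85. A weak spring (about 1 N at the crossbar when upright) shuts it when let go. The crossbar swings up and in towards the hub's centre as it opens
- cap_2: spring cap of bolt 2: red cup 31 mm across, 11 mm high, with a neck outwards to a crossbar. Origin: middle of its hinge pin, fixed on the hub 22 mm from the bolt's axis towards the hub's centre, 84 mm above the bench. x axis from the hinge outwards to the crossbar (level when shut), y along the pin and the crossbar, z up when shut
- bar_2 (a point): middle of cap 2's crossbar: round, 10 mm thick, 30 mm long, flat ends; 58 mm along x and 4 mm along z from the hinge pin, so 88 mm above the bench and overhanging the hub's rim when shut. Pinch it across its two ends from above, firmly, well up between the pads; it swivels in the fingers as the cap swings
- crown_2 (a point): middle of the flat top of cap 2, straight above the bolt's axis when shut, 93 mm above the bench while the bolt has not sunk (up to 4 mm lower after): the place to tap
- bolt_2 (a joint): how far bolt 2 has sunk into the hub, m; 0 at the start. Its shut cap rests on its head, so a tap on the cap's crown reaches it. A tight bolt stays within 1.5 mm when tapped; the loose one gives at about 4 N, sinks till it bottoms at about 6 mm, and stays as deep as it was tapped. Which one is loose differs from run to run and cannot be seen
- swing_2 (a joint): opening angle of cap 2, rad: 0 shut on a bolt that has not sunk, down to -0.19 shut on a sunken one (crossbar up to 11 mm lower), 1.57 upright, stop at 1.85. A weak spring (about 1 N at the crossbar when upright) shuts it when let go. The crossbar swings up and in towards the hub's centre as it opens
- cap_3: spring cap of bolt 3: red cup 31 mm across, 11 mm high, with a neck outwards to a crossbar. Origin: middle of its hinge pin, fixed on the hub 22 mm from the bolt's axis towards the hub's centre, 84 mm above the bench. x axis from the hinge outwards to the crossbar (level when shut), y along the pin and the crossbar, z up when shut
- bar_3 (a point): middle of cap 3's crossbar: round, 10 mm thick, 30 mm long, flat ends; 58 mm along x and 4 mm along z from the hinge pin, so 88 mm above the bench and overhanging the hub's rim when shut. Pinch it across its two ends from above, firmly, well up between the pads; it swivels in the fingers as the cap swings
- crown_3 (a point): middle of the flat top of cap 3, straight above the bolt's axis when shut, 93 mm above the bench while the bolt has not sunk (up to 4 mm lower after): the place to tap
- bolt_3 (a joint): how far bolt 3 has sunk into the hub, m; 0 at the start. Its shut cap rests on its head, so a tap on the cap's crown reaches it. A tight bolt stays within 1.5 mm when tapped; the loose one gives at about 4 N, sinks till it bottoms at about 6 mm, and stays as deep as it was tapped. Which one is loose differs from run to run and cannot be seen
- swing_3 (a joint): opening angle of cap 3, rad: 0 shut on a bolt that has not sunk, down to -0.19 shut on a sunken one (crossbar up to 11 mm lower), 1.57 upright, stop at 1.85. A weak spring (about 1 N at the crossbar when upright) shuts it when let go. The crossbar swings up and in towards the hub's centre as it opens
- cup: blue enamel cup on the turntable, 74 mm across and 72 mm tall, handle at its +y; origin under its middle; leave it alone
- oil_can: squat brass oil can on the turntable, 72 mm across, 98 mm to the tip of its upright spout; origin under its middle; leave it alone
- mould: horn button mould half on the turntable: aluminium block 84 x 56 x 20 mm with six cavities and two guide pins 36 mm high; origin under its middle; leave it alone
- button_1: pale bone button on the turntable, 34 mm across, 6.5 mm thick; origin under its middle; leave it alone
- button_2: pale bone button on the turntable, 34 mm across, 6.5 mm thick; origin under its middle; leave it alone
- button_3: pale bone button on the turntable, 34 mm across, 6.5 mm thick; origin under its middle; leave it alone
- button_4: pale bone button on the turntable, 34 mm across, 6.5 mm thick; origin under its middle; leave it alone
- button_5: pale bone button on the turntable, 34 mm across, 6.5 mm thick; origin under its middle; leave it alone

How it is judged:
By the outcome, as a careful person would: the job done as asked, in the order asked, and still so for the second after the job is handed in, while the arm keeps its last pose, push and grip.
It also fails if it takes over 56 s, if anything falls off the work surface, if the arm or the gripper's body presses on something with over 40 N, if the wrist force passes 120 N, or if a joint passes its speed limit or range.

## Working session

There is one attempt and no reset: what is moved stays moved. The work goes in short steps, Python scripts to look and compute and a tool call to move; the robot and the scene stay as the last step left them, time stands still between calls to the robot, and variables do not carry over. Pictures are saved under pics/ and viewed, at most 10 in all, crops included, and the job is handed in when it is done.

Besides the shell and the picture viewer there is one more tool, called after "Call:" by a JSON object that holds its "op" and its "data". step_arm: Moves the arm, as the interface text tells. Its arguments: {"type":"object","properties":{"rows":{"type":"array"},"newtons":{"type":"number"}},"required":["rows"]}

```bash
mkdir -p pics; cat > h.py <<'E'
import numpy as np, cv2
from station import arm
def grab(n,f):
    d=arm.grab_frame(n); cv2.imwrite(f,d["color"]); np.save(f+'.npy',{k:v for k,v in d.items()},allow_pickle=True); return d
def load(f): return np.load(f+'.npy',allow_pickle=True).item()
def K(d):
    f=d["color"].shape[0]/2/np.tan(np.radians(d["vfov"])/2)
    return np.array([[f,0,d["cx"]],[0,f,d["cy"]],[0,0,1.]]),np.array([d["k1"],0,0,0.])
def ray(d,uv,z):
    k,D=K(d); p=cv2.undistortPointsIter(np.array([[uv]],float),k,D,None,None,(3,50,1e-10))[0,0]
    R=cv2.Rodrigues(np.array(d["rvec"],float))[0]; t=np.array(d["tvec"],float).ravel()
    c=-R.T@t; v=R.T@np.array([p[0],p[1],1]); return c+v*(z-c[2])/v[2]
def proj(d,P):
    k,D=K(d); return cv2.projectPoints(np.array(P,float).reshape(-1,1,3),np.array(d["rvec"],float),np.array(d["tvec"],float),k,D)[0][:,0]
E
python3 - <<'E'
from h import *
a=grab("top","pics/top.png");b=grab("scene","pics/scene.png")
print(arm.get_state())
cv2.imwrite("pics/topb.png",cv2.resize(a["color"],(800,600),interpolation=2))
E
```

```text
{'t': 0.1, 'q': array([-8.75894763e-01,  3.59287514e-01,  1.11706486e-02, -2.88903129e-04,
       -1.22409118e+00, -2.88117832e-01]), 'qd': array([ 0.00063052, -0.00150837,  0.00194892,  0.00241958, -0.00160035,
       -0.00058266]), 'joint_efforts': array([-2.99176776e-03, -5.84162843e+01,  2.93752956e+01,  7.01542273e+00,
        1.01708501e-02, -9.33501656e-05]), 'eef_pos': array([ 0.26686316, -0.6194983 ,  0.19454667]), 'ee_rot': array([ 3.14016195e+00, -1.40760183e-04, -2.73490718e+00]), 'force': array([ 0.22388171,  0.1203306 , -0.55723463]), 'moment': array([ 0.02658799,  0.02802247, -0.02182483]), 'gripper_force': 0.0, 'width': 0.0875266354555816}
```

View pics/topb.png

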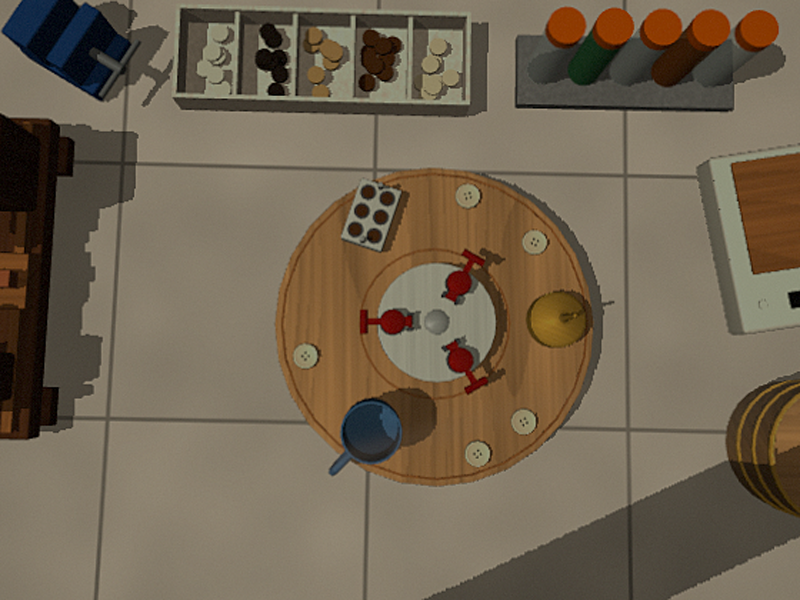

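View pics/scene.png

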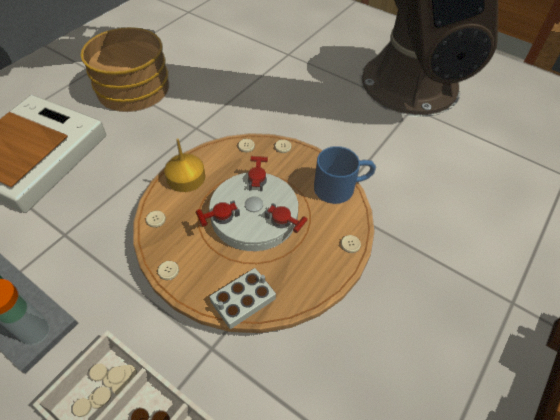

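The top view (800x600 enlargement) shows the hub at about (437,321). The red crowns are near (393,321), (459,283) and (460,360), with bars near (364,321), (473,260) and (476,385). The cup is at the lower left, the oil can to the right and the mould at the upper left.

```bash
python3 - <<'E'
from h import *
from scipy.optimize import least_squares
d=load("pics/top.png"); s=.7
for n,uv,z in [("hub",(437,321),.075),("cup",(371,431),.115),("oil",(558,320),.08),("oiltip",(568,318),.141),("mould",(372,214),.063)]:
    print(n,ray(d,np.array(uv)*s,z).round(4))
cr=np.array([(393,321),(459,283),(460,360)])*s; br=np.array([(364,321),(473,260),(476,385)])*s
C=[ray(d,u,.093)[:2] for u in cr];B=[ray(d,u,.088)[:2] for u in br]
print(np.round(C,4),np.round(B,4))
# fit
def model(p,r):return [p[:2]+r*np.array([np.cos(p[2]+a),np.sin(p[2]+a)]) for a in np.array(ORD)*2*np.pi/3]
for ORD in ([0,1,2],[0,2,1]):
    f=least_squares(lambda p:np.r_[np.ravel(np.array(model(p,.056))-C),np.ravel(np.array(model(p,.092))-B)],np.r_[np.mean(C,0),np.arctan2(*(C[0]-np.mean(C,0))[::-1])])
    print(ORD,f.x,np.abs(f.fun).max(),np.round(model(f.x,.056),4),np.round(model(f.x,.092),4))
E
```

```text
hub [ 0.5701 -0.0385  0.075 ]
cup [0.4354 0.0414 0.115 ]
oil [ 0.5745 -0.1901  0.08  ]
oiltip [ 0.5731 -0.1853  0.141 ]
mould [0.7081 0.0471 0.063 ]
[[ 0.5677  0.0176]
 [ 0.6169 -0.0635]
 [ 0.5216 -0.0659]] [[ 0.5672  0.0535]
 [ 0.647  -0.0814]
 [ 0.4913 -0.0866]]
[0, 1, 2] [ 0.56862306 -0.03771701  0.75544733] 0.16647679177664487 [[ 0.6094  0.0007]
 [ 0.515  -0.0216]
 [ 0.5815 -0.0922]] [[ 0.6356  0.0254]
 [ 0.4805 -0.0113]
 [ 0.5898 -0.1273]]
[0, 2, 1] [ 0.56862306 -0.03771701  1.59409601] 0.002359865571741726 [[ 0.5673  0.0183]
 [ 0.6178 -0.0646]
 [ 0.5208 -0.0668]] [[ 0.5665  0.0543]
 [ 0.6493 -0.0818]
 [ 0.49   -0.0856]]
```

Call:
{"op": "step_arm", "data": {"rows": [[0.02, 0.04, 0.02, 0.0, 0.03], [0.04, 0.08, 0.03, 0.02, 0], [0.06, 0.125, 0.03, 0.03, 0], [0.08, 0.17, 0.03, 0.04, 0], [0.1, 0.215, 0.03, 0.05, 0], [0.12, 0.26, 0.03, 0.06, 0], [0.14, 0.305, 0.03, 0.07, 0], [0.16, 0.35, 0.03, 0.08, 0], [0.18, 0.395, 0.03, 0.09, 0], [0.2, 0.44, 0.03, 0.1, 0], [0.22, 0.485, 0.02, 0.11, 0], [0.24, 0.525, 0.01, 0.14, 0], [0.254, 0.553, 0.0, 0.14, 0], [0.254, 0.553, 0.0, 0.14, 0]], "newtons": 30}}

```text
t: 1.5
eef_pos: [0.5215, -0.0639, 0.1934]
ee_rot: [3.14, -0.002, -2.592]
force: [-0.8, 0.5, 0.1]
width: 0.0006
gripper_force: 0.0
```

```bash
python3 - <<'E'
from h import *
d=grab("wrist","pics/w1.png"); s=arm.get_state(); print({k:np.round(s[k],4) for k in ("t","eef_pos","ee_rot","force","width")})
h=np.array([.5686,-.0377])
for i,a in enumerate([1.594,1.594-2*np.pi/3,1.594+2*np.pi/3]):
    u=np.array([np.cos(a),np.sin(a)])
    p=proj(d,[[*(h+.056*u),.093],[*(h+.092*u),.088]]); print(p.round(1))
    for q,c in zip(p,((0,255,0),(255,255,0))): cv2.drawMarker(d["color"],tuple(int(round(v)) for v in q),c,0,8,1)
cv2.imwrite("pics/w1m.png",cv2.resize(d["color"],(800,600)))
E
```

```text
{'t': np.float64(1.55), 'eef_pos': array([ 0.521 , -0.0652,  0.1941]), 'ee_rot': array([ 3.1406e+00, -2.2000e-03, -2.5920e+00]), 'force': array([ 0.0312, -0.5463,  0.0217]), 'width': np.float64(0.0002)}
[[319.6 272.3]
 [347.1 284.9]]
[[227.2 272.1]
 [199.7 284.7]]
[[273.6 195. ]
 [273.6 157. ]]
```

View pics/w1m.png

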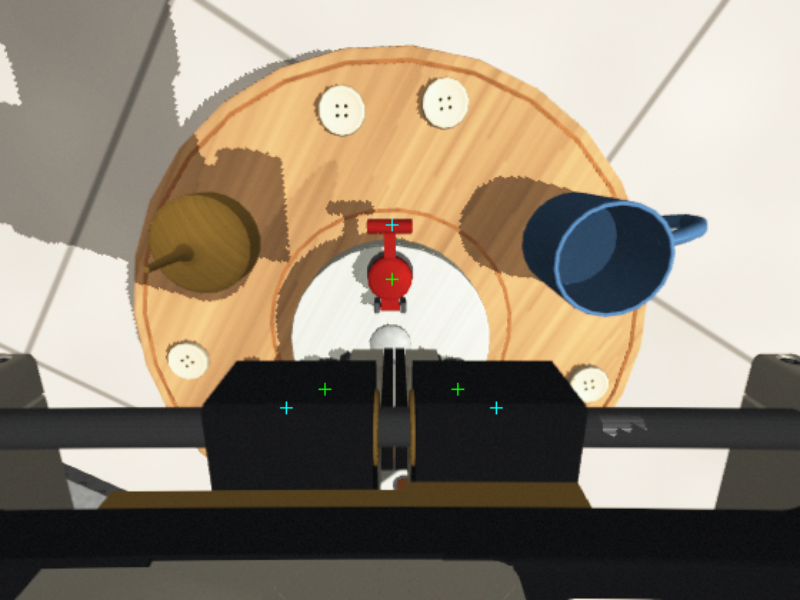

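The wrist view shows cap C's crown at (390,277) and bar at (389,226), within about 2 px of the predicted marks. That is close enough, so I'll tap C.

Call:
{"op": "step_arm", "data": {"rows": [[0, 0, -0.03, 0, 0], [0, 0, -0.065, 0, 0], [0, 0, -0.085, 0, 0], [0, 0, -0.094, 0, 0], [0, 0, -0.097, 0, 0], [0, 0, -0.099, 0, 0], [0, 0, -0.1005, 0, 0], [0, 0, -0.102, 0, 0], [0, 0, -0.103, 0, 0], [0, 0, -0.103, 0, 0]]}}

```text
t: 2.55
eef_pos: [0.5211, -0.0668, 0.0926]
ee_rot: [-3.141, 0.0, -2.595]
force: [-0.6, 0.8, 0.2]
width: 0.0004
gripper_force: 0.0
```

Call:
{"op": "step_arm", "data": {"rows": [[0, 0, -0.001, 0, 0], [0, 0, -0.002, 0, 0], [0, 0, -0.002, 0, 0]]}}

```text
t: 2.85
eef_pos: [0.521, -0.0669, 0.0902]
ee_rot: [3.141, -0.0, -2.595]
force: [0.3, 0.1, 0.4]
width: 0.0003
gripper_force: 0.0
```

Call:
{"op": "step_arm", "data": {"rows": [[0, 0, -0.001, 0, 0], [0, 0, -0.002, 0, 0], [0, 0, -0.002, 0, 0]]}}

```text
t: 3.15
eef_pos: [0.5209, -0.0669, 0.0882]
ee_rot: [3.141, -0.0, -2.595]
force: [0.4, 0.7, 0.3]
width: 0.0005
gripper_force: 0.0
```

Call:
{"op": "step_arm", "data": {"rows": [[0, 0, -0.002, 0, 0]]}}

```text
t: 3.25
eef_pos: [0.5213, -0.0669, 0.0865]
ee_rot: [-3.141, 0.0, -2.595]
force: [-0.5, -0.3, 0.2]
width: 0.0003
gripper_force: 0.0
```

```bash
python3 - <<'E'
from h import *
s=arm.get_state();print(s["force"],s["eef_pos"])
d=grab("wrist","pics/w2.png"); e=grab("scene","pics/s2.png")
a=d["color"][100:300,150:400];b=e["color"][150:270,180:330]
cv2.imwrite("pics/c2.png",np.hstack([cv2.resize(a,(400,320)),cv2.resize(b,(400,320))]))
E
```

```text
[-0.47471962 -0.2790852   0.18565972] [ 0.52125026 -0.06687731  0.08648848]
```

View pics/c2.png

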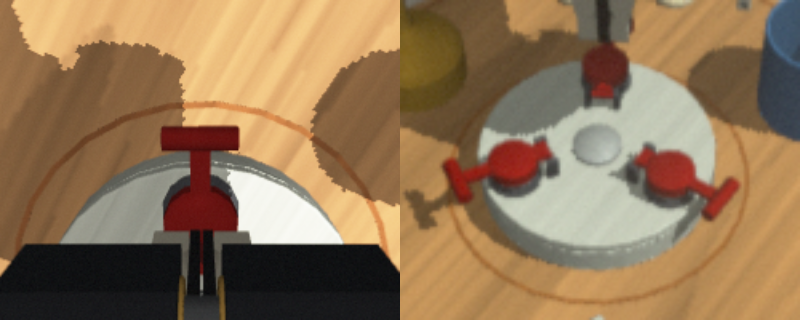

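The wrist crop shows the fingers over the inner part of C's cup with the bar beyond, and the scene crop shows the tips at the far edge of the cup. Next I'll check whether the cap has sunk by comparing the bar's position.

```bash
python3 - <<'E'
from h import *
h=np.array([.5686,-.0377]);a=1.594+2*np.pi/3;u=np.array([np.cos(a),np.sin(a)])
def pt(x,z,th):
    r=.034+x*np.cos(th)-z*np.sin(th); return [*(h+r*u),.084+x*np.sin(th)+z*np.cos(th)]
def redcent(d,box):
    x0,y0,x1,y1=box; c=d["color"][y0:y1,x0:x1].astype(int); m=(c[...,2]>70)&(c[...,1]<.4*c[...,2]); ys,xs=np.nonzero(m); return xs.mean()+x0,ys.mean()+y0,xs.min()+x0,xs.max()+x0,ys.min()+y0,ys.max()+y0,m.sum()
d=load("pics/w2.png");e=load("pics/s2.png");
for n,d in (("w",d),("s",e),("s0",load("pics/scene.png"))):
    for th in (0,-.1,-.19): print(n,th,proj(d,[pt(.058,.004,th),pt(.022,.009,th)]).round(1).tolist())
    print("tip",proj(d,[[.521,-.0669,.0865]]).round(1))
print(redcent(load("pics/w2.png"),(240,175,310,195)))
for f in ("scene","s2"): print(f,redcent(load(f"pics/{f}.png"),(240,140,275,195)),redcent(load(f"pics/{f}.png"),(248,150,270,163)))
z=[cv2.resize(load(f"pics/{f}.png")["color"][140:200,225:295],(400,343),interpolation=2) for f in("scene","s2")]
cv2.imwrite("pics/c3.png",np.hstack(z))
E
```

```text
w 0 [[276.8, 184.8], [276.8, 241.2]]
w -0.1 [[276.8, 182.5], [276.8, 238.7]]
w -0.19 [[276.7, 181.3], [276.7, 236.7]]
tip [[276.4 237.5]]
s 0 [[258.9, 159.0], [256.6, 171.9]]
s -0.1 [[258.9, 161.2], [256.7, 172.4]]
s -0.19 [[259.0, 163.3], [256.7, 173.0]]
tip [[256.6 174.4]]
s0 0 [[258.9, 159.0], [256.6, 171.9]]
s0 -0.1 [[258.9, 161.2], [256.7, 172.4]]
s0 -0.19 [[259.0, 163.3], [256.7, 173.0]]
tip [[256.6 174.4]]
(np.float64(274.38212634822804), np.float64(186.1602465331279), np.int64(251), np.int64(298), np.int64(179), np.int64(194), np.int64(649))
scene (np.float64(257.0922509225092), np.float64(171.37269372693726), np.int64(249), np.int64(266), np.int64(157), np.int64(185), np.int64(271)) (np.float64(258.5689655172414), np.float64(158.89655172413794), np.int64(251), np.int64(266), np.int64(157), np.int64(162), np.int64(58))<stdin>:6: RuntimeWarning: Mean of empty slice.
  ret = ret.dtype.type(ret / rcount)
Traceback (most recent call last):
ValueError: zero-size array to reduction operation minimum which has no identity
```

```bash
python3 - <<'E'
from h import *
z=[cv2.resize(load(f"pics/{f}.png")["color"][115:200,215:300],(400,400),interpolation=2) for f in("scene","s2")]
cv2.imwrite("pics/c3.png",np.hstack(z))
d=load("pics/w2.png");e=load("pics/s2.png")
for zz in (.0865,.09,.095,.1,.105,.11):
    print(zz,proj(d,[[.521,-.0669,zz],[.521-.0095*.855,-.0669-.0095*.52,zz]]).round(1).tolist(),proj(e,[[.521,-.0669,zz]]).round(1).tolist())
E
```

```text
0.0865 [[276.4, 237.5], [276.4, 224.0]] [[256.6, 174.4]]
0.09 [[276.5, 239.6], [276.5, 225.9]] [[256.5, 173.1]]
0.095 [[276.5, 242.8], [276.5, 228.8]] [[256.5, 171.2]]
0.1 [[276.5, 246.1], [276.5, 231.8]] [[256.4, 169.2]]
0.105 [[276.5, 249.6], [276.6, 235.0]] [[256.3, 167.2]]
0.11 [[276.6, 253.2], [276.6, 238.3]] [[256.3, 165.2]]
```

View pics/c3.png

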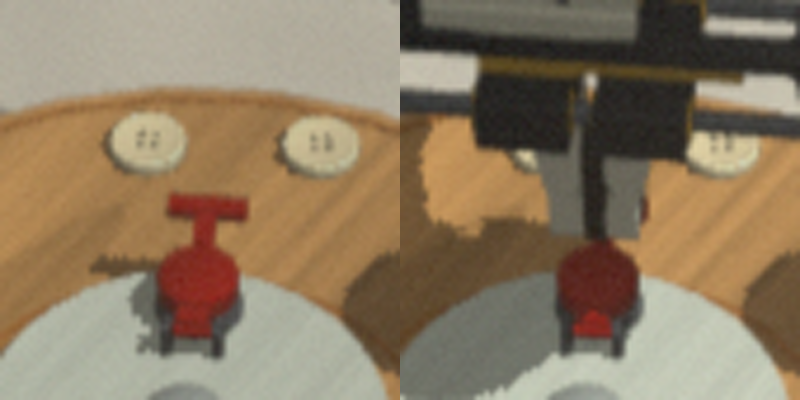

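The fingertips really sit about 20 mm higher than the reported TCP: in the right crop they end above the crown, which hasn't been touched. I'll keep descending, guided by force.

Call:
{"op": "step_arm", "data": {"rows": [[0, 0, -0.002, 0, 0], [0, 0, -0.004, 0, 0], [0, 0, -0.006, 0, 0], [0, 0, -0.008, 0, 0], [0, 0, -0.008, 0, 0]]}}

```text
t: 3.85
eef_pos: [0.5208, -0.0669, 0.078]
ee_rot: [3.141, -0.001, -2.595]
force: [0.0, -1.1, -0.6]
width: 0.0005
gripper_force: 0.0
```

Call:
{"op": "step_arm", "data": {"rows": [[0, 0, -0.0015, 0, 0], [0, 0, -0.003, 0, 0], [0, 0, -0.003, 0, 0]]}}

```text
t: 4.15
eef_pos: [0.5209, -0.0669, 0.0751]
ee_rot: [3.141, -0.0, -2.595]
force: [0.1, 0.1, 0.0]
width: 0.0002
gripper_force: 0.0
```

Call:
{"op": "step_arm", "data": {"rows": [[0, 0, -0.001, 0, 0], [0, 0, -0.002, 0, 0], [0, 0, -0.002, 0, 0]]}}

```text
t: 4.45
eef_pos: [0.521, -0.0669, 0.0732]
ee_rot: [3.141, -0.0, -2.595]
force: [-0.0, -0.2, -0.3]
width: 0.0004
gripper_force: 0.0
```

Call:
{"op": "step_arm", "data": {"rows": [[0, 0, -0.001, 0, 0], [0, 0, -0.002, 0, 0], [0, 0, -0.002, 0, 0]]}}

```text
t: 4.75
eef_pos: [0.521, -0.0669, 0.0712]
ee_rot: [3.141, -0.0, -2.595]
force: [0.4, -0.2, -0.8]
width: 0.0004
gripper_force: 0.0
```

Call:
{"op": "step_arm", "data": {"rows": [[0, 0, -0.001, 0, 0], [0, 0, -0.002, 0, 0], [0, 0, -0.002, 0, 0]]}}

```text
t: 5.05
eef_pos: [0.521, -0.0669, 0.0692]
ee_rot: [3.141, -0.0, -2.595]
force: [0.3, -1.2, -0.3]
width: 0.0005
gripper_force: 0.0
```

```bash
python3 - <<'E'
from h import *
s=arm.get_state();print(s["force"],s["eef_pos"])
e=grab("scene","pics/s3.png");d=grab("wrist","pics/w3.png")
cv2.imwrite("pics/c4.png",np.hstack([cv2.resize(e["color"][115:200,215:300],(400,400),interpolation=2),cv2.resize(d["color"][150:290,205:345],(400,400))]))
E
```

```text
[ 0.30635866 -1.19372046 -0.34371581] [ 0.52095498 -0.06692657  0.06920729]
```

View pics/c4.png

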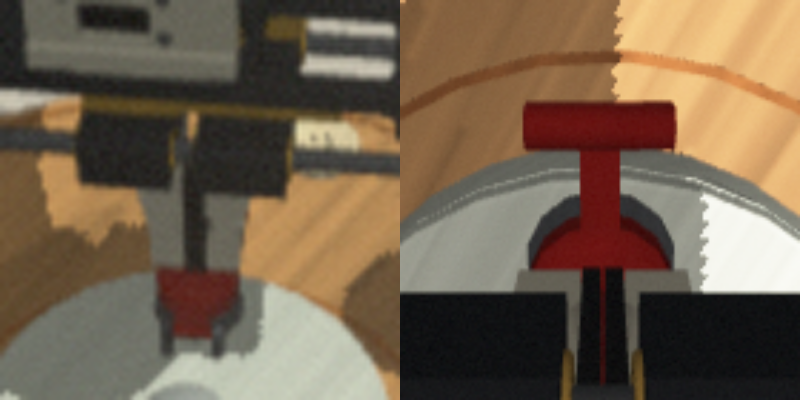

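The fingertips now appear right at C's crown (scene row about 172, where the crown centre is predicted). Contact should come next.

Call:
{"op": "step_arm", "data": {"rows": [[0, 0, -0.001, 0, 0], [0, 0, -0.0015, 0, 0], [0, 0, -0.0015, 0, 0]]}}

```text
t: 5.45
eef_pos: [0.521, -0.0669, 0.0678]
ee_rot: [3.142, -0.0, -2.595]
force: [0.3, -0.6, -0.3]
width: 0.0008
gripper_force: 0.0
```

Call:
{"op": "step_arm", "data": {"rows": [[0, 0, -0.001, 0, 0], [0, 0, -0.0015, 0, 0], [0, 0, -0.0015, 0, 0]]}}

```text
t: 5.75
eef_pos: [0.521, -0.0669, 0.0663]
ee_rot: [3.142, -0.0, -2.595]
force: [0.0, -0.2, -0.2]
width: 0.0003
gripper_force: 0.0
```

Call:
{"op": "step_arm", "data": {"rows": [[0, 0, -0.001, 0, 0], [0, 0, -0.001, 0, 0]]}}

```text
t: 5.95
eef_pos: [0.521, -0.0669, 0.0652]
ee_rot: [3.142, -0.0, -2.595]
force: [0.2, 0.2, -0.4]
width: 0.0002
gripper_force: 0.0
```

Call:
{"op": "step_arm", "data": {"rows": [[0, 0, -0.001, 0, 0], [0, 0, -0.0015, 0, 0], [0, 0, -0.0015, 0, 0]]}}

```text
t: 6.25
eef_pos: [0.521, -0.0669, 0.0638]
ee_rot: [3.142, -0.0, -2.595]
force: [0.4, 0.0, -0.2]
width: 0.0005
gripper_force: 0.0
```

Call:
{"op": "step_arm", "data": {"rows": [[0, 0, -0.001, 0, 0], [0, 0, -0.0015, 0, 0], [0, 0, -0.0015, 0, 0]]}}

```text
t: 6.55
eef_pos: [0.521, -0.0669, 0.0623]
ee_rot: [3.142, -0.0, -2.595]
force: [0.2, -0.3, 0.4]
width: 0.0001
gripper_force: 0.0
```

```bash
cat >> h.py <<'E'
hub=np.array([.5686,-.0377]); AZ=dict(A=1.594,B=1.594-2*np.pi/3,C=1.594+2*np.pi/3)
def pt(n,x,z,th):
    u=np.array([np.cos(AZ[n]),np.sin(AZ[n])]); r=.034+x*np.cos(th)-z*np.sin(th); return [*(hub+r*u),.084+x*np.sin(th)+z*np.cos(th)]
def barrows(d,n):
    p=proj(d,[pt(n,.058,.004,th) for th in (0,-.1,-.19)]); 
    u,v=p[0].round().astype(int); c=d["color"][v-22:v+23,u-20:u+21].astype(int); m=(c[...,2]>60)&(c[...,1]<.45*c[...,2])
    ys,xs=np.nonzero(m&(m.sum(1)[:,None]>28)); return p.round(1).tolist(), (xs.mean()+u-20 if len(xs) else 0, ys.mean()+v-22 if len(ys) else 0,len(ys))
E
python3 - <<'E'
from h import *
s=arm.get_state();print(s["force"],s["eef_pos"])
for f in ("w1","w2","w3"): print(f,barrows(load(f"pics/{f}.png"),"C"))
print(barrows(grab("wrist","pics/w4.png"),"C")); grab("scene","pics/s4.png")
E
```

```text
[ 0.15095446 -0.3350297   0.39984849] [ 0.52098013 -0.06690952  0.06225596]
w1 ([[273.6, 157.0], [273.6, 156.1], [273.7, 155.7]], (np.float64(272.3916083916084), np.float64(158.0), 286))
w2 ([[276.8, 184.8], [276.8, 182.5], [276.7, 181.3]], (np.float64(277.0995024875622), np.float64(186.13930348258705), 603))
w3 ([[276.8, 192.2], [276.7, 189.5], [276.7, 188.0]], (np.float64(277.0), np.float64(193.5), 656))
([[276.8, 195.4], [276.8, 192.5], [276.7, 190.9]], (np.float64(276.98132183908046), np.float64(197.01149425287358), 696))
```

Call:
{"op": "step_arm", "data": {"rows": [[0, 0, -0.001, 0, 0], [0, 0, -0.001, 0, 0]]}}

```text
t: 6.85
eef_pos: [0.5212, -0.0669, 0.062]
ee_rot: [-3.141, 0.0, -2.594]
force: [-1.7, 0.9, 6.8]
width: 0.0003
gripper_force: 3.4
```

Call:
{"op": "step_arm", "data": {"rows": [[0, 0, -0.001, 0, 0], [0, 0, -0.001, 0, 0]]}}

```text
t: 7.05
eef_pos: [0.5212, -0.067, 0.0619]
ee_rot: [-3.141, 0.0, -2.594]
force: [-6.3, 1.7, 15.3]
width: 0.0004
gripper_force: 7.7
```

Call:
{"op": "step_arm", "data": {"rows": [[0, 0, -0.001, 0, 0], [0, 0, -0.001, 0, 0]]}}

```text
t: 7.25
eef_pos: [0.5212, -0.067, 0.0617]
ee_rot: [-3.141, 0.001, -2.594]
force: [-7.8, 2.6, 24.7]
width: 0.0004
gripper_force: 12.1
```

C holds firm: 25 N with under 1 mm of give. Contact came at a reported TCP height of 0.062, so the real tips are about 31 mm above the TCP. On to B.

Call:
{"op": "step_arm", "data": {"rows": [[0, 0, 0.02, 0, 0], [0, 0, 0.05, 0, 0], [0.02, 0, 0.06, -0.15, 0], [0.05, 0.001, 0.06, -0.3, 0], [0.08, 0.002, 0.06, -0.45, 0], [0.097, 0.002, 0.06, -0.6, 0], [0.097, 0.002, 0.055, -0.75, 0], [0.097, 0.002, 0.05, -0.9, 0], [0.097, 0.002, 0.03, -1.047, 0], [0.097, 0.002, 0.015, -1.047, 0], [0.097, 0.002, 0.008, -1.047, 0], [0.097, 0.002, 0.006, -1.047, 0], [0.097, 0.002, 0.006, -1.047, 0]]}}

```text
t: 8.55
eef_pos: [0.6182, -0.0649, 0.0655]
ee_rot: [-3.141, 0.0, 2.642]
force: [-0.8, 0.1, -0.1]
width: 0.0007
gripper_force: 0.0
```

Call:
{"op": "step_arm", "data": {"rows": [[0, 0, -0.001, 0, 0], [0, 0, -0.002, 0, 0], [0, 0, -0.002, 0, 0]]}}

```text
t: 8.85
eef_pos: [0.6182, -0.0649, 0.0637]
ee_rot: [3.141, 0.0, 2.641]
force: [-0.2, 0.1, -0.1]
width: 0.0
gripper_force: 0.0
```

Call:
{"op": "step_arm", "data": {"rows": [[0, 0, -0.001, 0, 0], [0, 0, -0.001, 0, 0]]}}

```text
t: 9.05
eef_pos: [0.618, -0.0649, 0.0624]
ee_rot: [3.142, 0.0, 2.641]
force: [0.1, -0.1, 0.5]
width: 0.0002
gripper_force: 0.0
```

Call:
{"op": "step_arm", "data": {"rows": [[0, 0, -0.001, 0, 0], [0, 0, -0.001, 0, 0]]}}

```text
t: 9.25
eef_pos: [0.6182, -0.0649, 0.0621]
ee_rot: [3.142, 0.0, 2.642]
force: [-0.9, 0.9, 6.1]
width: 0.0002
gripper_force: 2.7
```

Call:
{"op": "step_arm", "data": {"rows": [[0, 0, -0.001, 0, 0], [0, 0, -0.001, 0, 0]]}}

```text
t: 9.45
eef_pos: [0.6182, -0.065, 0.062]
ee_rot: [3.141, 0.001, 2.642]
force: [-4.2, 0.5, 12.1]
width: 0.0007
gripper_force: 5.9
```

B holds too: 12 N with no give. Now A.

Call:
{"op": "step_arm", "data": {"rows": [[0, 0, 0.02, 0, 0], [0, 0, 0.05, 0, 0], [-0.01, 0.02, 0.06, -0.15, 0], [-0.03, 0.05, 0.06, -0.3, 0], [-0.05, 0.08, 0.06, -0.45, 0], [-0.0505, 0.083, 0.06, -0.6, 0], [-0.0505, 0.083, 0.055, -0.75, 0], [-0.0505, 0.083, 0.05, -0.9, 0], [-0.0505, 0.083, 0.03, -1.047, 0], [-0.0505, 0.083, 0.015, -1.047, 0], [-0.0505, 0.083, 0.007, -1.047, 0], [-0.0505, 0.083, 0.005, -1.047, 0], [-0.0505, 0.083, 0.005, -1.047, 0]]}}

```text
t: 10.75
eef_pos: [0.5703, -0.0303, 0.0499]
ee_rot: [3.113, -0.164, 1.716]
force: [-4.7, 5.8, 13.2]
width: -0.0002
gripper_force: 6.4
```

Call:
{"op": "step_arm", "data": {"rows": [[0, 0, -0.001, 0, 0], [0, 0, -0.002, 0, 0], [0, 0, -0.002, 0, 0]]}}

```text
t: 11.05
eef_pos: [0.5706, -0.0304, 0.0496]
ee_rot: [3.112, -0.163, 1.718]
force: [-10.5, 5.3, 26.5]
width: 0.0004
gripper_force: 12.9
```

Call:
{"op": "step_arm", "data": {"rows": [[0, 0, -0.001, 0, 0], [0, 0, -0.002, 0, 0]]}}

```text
t: 11.25
eef_pos: [0.5706, -0.0304, 0.0493]
ee_rot: [3.111, -0.163, 1.719]
force: [-17.6, 6.3, 47.6]
width: 0.0003
gripper_force: 23.9
```

Call:
{"op": "step_arm", "data": {"rows": [[0, 0, -0.001, 0, 0], [0, 0, -0.001, 0, 0]]}}

```text
t: 11.45
eef_pos: [0.5707, -0.0304, 0.0493]
ee_rot: [3.111, -0.163, 1.72]
force: [-19.7, 5.3, 48.2]
width: 0.0002
gripper_force: 24.0
```

The wrist hit its joint limit, so the arm tilted and came down on the hub's dome instead. I'll lift off and turn the other way.

Call:
{"op": "step_arm", "data": {"rows": [[0, 0, 0.02, 0, 0], [0, 0, 0.05, 0, 0], [0, 0, 0.08, 0, 0], [0, 0, 0.08, 0.1, 0]]}}

```text
t: 11.85
eef_pos: [0.5726, -0.0322, 0.128]
ee_rot: [3.107, -0.16, 1.818]
force: [0.2, 1.0, 0.6]
width: 0.0003
gripper_force: 0.0
```

```bash
python3 - <<'E'
from h import *
s=arm.get_state();print({k:np.round(s[k],3) for k in("t","q","eef_pos","ee_rot","force")})
d=grab("top","pics/top2.png"); z=load("pics/top.png")
cv2.imwrite("pics/t2.png",d["color"])
E
```

```text
{'t': np.float64(11.85), 'q': array([ 0.158,  0.266, -0.218, -0.186, -1.073, -2.968]), 'eef_pos': array([ 0.573, -0.032,  0.128]), 'ee_rot': array([ 3.107, -0.16 ,  1.818]), 'force': array([0.155, 0.977, 0.636])}
```

Call:
{"op": "step_arm", "data": {"rows": [[0, 0, 0.02, 0.14, 0], [0, 0, 0.02, 0.29, 0], [0, 0, 0.02, 0.44, 0], [0, 0, 0.02, 0.59, 0], [0, 0, 0.02, 0.74, 0], [0, 0, 0.02, 0.89, 0], [0, 0, 0.02, 1.04, 0], [0, 0, 0.02, 1.19, 0], [0, 0, 0.02, 1.34, 0], [0, 0, 0.02, 1.49, 0], [0, 0, 0.02, 1.64, 0], [0, 0, 0.02, 1.79, 0], [0, 0, 0.02, 1.94, 0], [0, 0, 0.02, 2.09, 0], [0, 0, 0.02, 2.24, 0], [0, 0, 0.02, 2.39, 0], [0, 0, 0.02, 2.54, 0], [0, 0, 0.02, 2.69, 0], [0, 0, 0.02, 2.84, 0], [0, 0, 0.02, 2.92, 0]]}}

```text
t: 13.9
eef_pos: [0.5696, -0.031, 0.1428]
ee_rot: [3.114, -0.163, -1.542]
force: [0.2, -0.4, -0.5]
width: 0.0003
gripper_force: 0.0
```

```bash
python3 - <<'E'
from h import *
s=arm.get_state();print({k:np.round(s[k],3) for k in("t","q","eef_pos","ee_rot","force")})
d=grab("wrist","pics/w5.png"); 
for n in "ABC": print(n,barrows(d,n))
cv2.imwrite("pics/w5b.png",cv2.resize(d["color"],(800,600)))
E
```

```text
{'t': np.float64(13.9), 'q': array([ 0.394,  0.248, -0.351,  0.163, -1.062, -0.454]), 'eef_pos': array([ 0.57 , -0.031,  0.143]), 'ee_rot': array([ 3.114, -0.163, -1.542]), 'force': array([ 0.193, -0.352, -0.547])}
A ([[274.9, 318.2], [274.8, 315.1], [274.6, 311.9]], (0, 0, 0))
B ([[176.1, 158.4], [178.1, 158.4], [180.3, 158.8]], (np.float64(179.75483870967741), np.float64(166.0193548387097), 155))
C ([[372.2, 158.7], [370.0, 158.7], [367.6, 159.0]], (np.float64(366.0), np.float64(164.5), 58))
```

View pics/w5b.png

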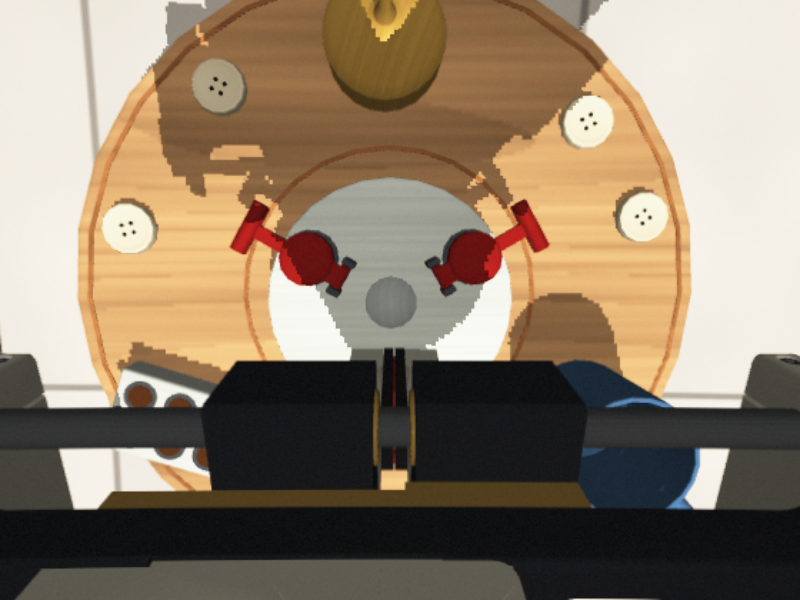

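The wrist view shows caps B and C shut at (305,255) and (475,255), the dome at (390,300), the oil can at the top and the cup at the right. The tool kept a tilt of about 0.16 rad, leaning radially for A, i.e. about the axis of A's bar. That's acceptable, so I'll calculate the moves with the tilt included and check clearances.

```bash
cat >> h.py <<'E'
from scipy.spatial.transform import Rotation as Ro
def tool():
    s=arm.get_state(); return np.array(s["eef_pos"]),Ro.from_euler("xyz",s["ee_rot"]).as_matrix()
E
python3 - <<'E'
from h import *
p,R=tool(); print(R.round(3))
tip=p-.031*R[:,2]; print("tip",tip.round(4))
crown=np.array(pt("A",.022-.004,.009,0)); print("crown tgt",crown.round(4),"shift",(crown-tip).round(4))
d=load("pics/w5.png")
for nm,z,hx,hy in(("body",-.066,.039,.0965),("tip31",-.031,.0095,.016),("tip0",0,.0095,.016)):
    print(nm,(proj(d,[p+R@[sx*hx,sy*hy,z] for sx in(1,-1) for sy in(1,-1)])/.7).round(0).tolist())
for th in (0,-.19):
    b=np.array(pt("A",.058,.004,th)); q=b+R[:,2]*.014
    print("bar",b.round(4),"eef for grasp",(q+.031*R[:,2]).round(4))
    eef=q+.031*R[:,2]; print("body corners",[(eef+R@[sx*.039,sy*.0965,-.066]).round(3).tolist() for sx in(1,-1) for sy in(1,-1)])
E
```

```text
[[ 0.031 -0.999 -0.022]
 [-0.986 -0.027 -0.163]
 [ 0.162  0.027 -0.986]]
tip [ 0.5701 -0.026   0.1734]
crown tgt [0.5674 0.0143 0.093 ] shift [-0.0027  0.0403 -0.0804]
body [[725.0, 306.0], [62.0, 308.0], [676.0, 522.0], [113.0, 523.0]]
tip31 [[435.0, 349.0], [353.0, 349.0], [434.0, 392.0], [354.0, 393.0]]
tip0 [[429.0, 321.0], [359.0, 321.0], [428.0, 359.0], [360.0, 359.0]]
bar [0.5665 0.0543 0.088 ] eef for grasp [0.5655 0.0469 0.0436]
body corners [[0.472, 0.017, 0.118], [0.665, 0.022, 0.112], [0.469, 0.094, 0.105], [0.662, 0.099, 0.1]]
bar [0.5665 0.054  0.077 ] eef for grasp [0.5655 0.0466 0.0326]
body corners [[0.472, 0.016, 0.107], [0.665, 0.022, 0.101], [0.469, 0.093, 0.094], [0.662, 0.098, 0.089]]
```

Call:
{"op": "step_arm", "data": {"rows": [[-0.003, 0.04, 0, 0, 0], [-0.003, 0.04, -0.03, 0, 0], [-0.003, 0.04, -0.06, 0, 0], [-0.003, 0.04, -0.07, 0, 0], [-0.003, 0.04, -0.07, 0, 0]]}}

```text
t: 14.45
eef_pos: [0.5661, 0.0082, 0.0717]
ee_rot: [3.111, -0.165, -1.549]
force: [0.4, -0.1, 0.3]
width: 0.0003
gripper_force: 0.0
```

```bash
python3 - <<'E'
from h import *
p,R=tool(); tip=p-.031*R[:,2]; print("tip",tip.round(4),"edge z",(tip+R@[-.0095,0,0])[2].round(4),arm.get_state()["ee_rot"])
d=load("pics/w5.png")
P=np.array([.57,-.031,.143])
for z in (-.066,-.08,-.097): print((proj(d,[P+R@[sx*.039,sy*.0965,z] for sx in(1,) for sy in(1,-1)])/.7).round(0).tolist(),(proj(d,[P+R@[.02,.056,z]])/.7).round())
E
```

```text
tip [0.5669 0.0133 0.1023] edge z 0.1007 [ 3.11130609 -0.16451242 -1.54859309]
[[724.0, 310.0], [60.0, 305.0]] [[575. 368.]]
[[763.0, 328.0], [21.0, 323.0]] [[595. 391.]]
[[825.0, 357.0], [-42.0, 350.0]] [[626. 427.]]
```

The body starts about 66 mm above the real tips, so it will clear the cup. Tapping A.

Call:
{"op": "step_arm", "data": {"rows": [[0, 0, -0.002, 0, 0], [0, 0, -0.004, 0, 0], [0, 0, -0.006, 0, 0], [0, 0, -0.007, 0, 0], [0, 0, -0.007, 0, 0]]}}

```text
t: 14.95
eef_pos: [0.5671, 0.0086, 0.0663]
ee_rot: [3.115, -0.163, -1.548]
force: [-0.4, 0.2, 0.1]
width: 0.0005
gripper_force: 0.0
```

Call:
{"op": "step_arm", "data": {"rows": [[0, 0, -0.001, 0, 0], [0, 0, -0.001, 0, 0]]}}

```text
t: 15.15
eef_pos: [0.567, 0.0086, 0.0651]
ee_rot: [3.114, -0.163, -1.548]
force: [0.9, 0.8, 0.1]
width: 0.0004
gripper_force: 0.0
```

Call:
{"op": "step_arm", "data": {"rows": [[0, 0, -0.001, 0, 0], [0, 0, -0.001, 0, 0]]}}

```text
t: 15.35
eef_pos: [0.5671, 0.0087, 0.0641]
ee_rot: [3.114, -0.163, -1.548]
force: [0.5, -0.1, -0.2]
width: 0.0003
gripper_force: 0.2
```

Call:
{"op": "step_arm", "data": {"rows": [[0, 0, -0.001, 0, 0], [0, 0, -0.001, 0, 0]]}}

```text
t: 15.55
eef_pos: [0.5672, 0.0088, 0.0632]
ee_rot: [3.115, -0.163, -1.548]
force: [-0.2, 0.7, 2.6]
width: 0.0006
gripper_force: 1.2
```

Call:
{"op": "step_arm", "data": {"rows": [[0, 0, -0.001, 0, 0], [0, 0, -0.001, 0, 0]]}}

```text
t: 15.75
eef_pos: [0.5673, 0.0089, 0.0622]
ee_rot: [3.115, -0.163, -1.548]
force: [-0.5, 3.0, 3.2]
width: 0.0004
gripper_force: 1.7
```

Call:
{"op": "step_arm", "data": {"rows": [[0, 0, -0.001, 0, 0], [0, 0, -0.001, 0, 0]]}}

```text
t: 15.95
eef_pos: [0.5674, 0.009, 0.0611]
ee_rot: [3.115, -0.163, -1.548]
force: [-0.7, 3.6, 3.9]
width: 0.0002
gripper_force: 1.9
```

A gives at about 4 N. I'll press it down further.

Call:
{"op": "step_arm", "data": {"rows": [[0, 0, -0.001, 0, 0], [0, 0, -0.002, 0, 0], [0, 0, -0.002, 0, 0]]}}

```text
t: 16.25
eef_pos: [0.5675, 0.0092, 0.0594]
ee_rot: [3.115, -0.162, -1.548]
force: [-2.4, 5.3, 7.6]
width: 0.0005
gripper_force: 3.8
```

Call:
{"op": "step_arm", "data": {"rows": [[0, 0, -0.001, 0, 0], [0, 0, -0.001, 0, 0]]}}

```text
t: 16.45
eef_pos: [0.5676, 0.0093, 0.0592]
ee_rot: [3.116, -0.162, -1.548]
force: [-4.1, 7.0, 12.9]
width: 0.0006
gripper_force: 7.0
```

Call:
{"op": "step_arm", "data": {"rows": [[0, 0, -0.001, 0, 0], [0, 0, -0.001, 0, 0]]}}

```text
t: 16.65
eef_pos: [0.5676, 0.0093, 0.059]
ee_rot: [3.116, -0.163, -1.547]
force: [-7.8, 8.1, 21.5]
width: 0.0001
gripper_force: 10.7
```

A is the loose one: it sank about 5 mm and then bottomed. Next I'll lift, open and move above its bar.

Call:
{"op": "step_arm", "data": {"rows": [[0, 0, 0.02, 0, 0], [0, 0, 0.05, 0, 0.02], [0, 0.02, 0.05, 0, 0.045], [0, 0.04, 0.05, 0, 0.045], [0, 0.04, 0.05, 0, 0.045], [0, 0.04, 0.05, 0, 0.045]]}}

```text
t: 17.25
eef_pos: [0.5665, 0.0483, 0.1065]
ee_rot: [3.113, -0.164, -1.547]
force: [0.2, -0.9, -0.4]
width: 0.0349
gripper_force: 0.0
```

```bash
python3 - <<'E'
from h import *
p,R=tool(); print(arm.get_state()["ee_rot"],arm.get_state()["width"],"tip",(p-.031*R[:,2]).round(4))
d=grab("wrist","pics/w6.png");e=grab("scene","pics/s6.png");t=grab("top","pics/t6.png")
for th in(0,-.17):
    b=np.array(pt("A",.058,.004,th)); g=b+R[:,2]*.045
    print(th,b.round(4),"shift",(g-p).round(4)); print([proj(x,[b]).round(1).tolist() for x in(d,e)])
cv2.imwrite("pics/c6.png",np.hstack([cv2.resize(d["color"][200:340,190:370],(514,400)),cv2.resize(e["color"][150:290,230:330],(286,400))]))
E
```

```text
[ 3.11292191 -0.16375018 -1.54721457] 0.0349055371610055 tip [0.5673 0.0533 0.137 ]
0 [0.5665 0.0543 0.088 ] shift [-0.0011 -0.0014 -0.0628]
[[[274.5, 240.0]], [[299.2, 224.6]]]
-0.17 [0.5665 0.0541 0.0781] shift [-0.0011 -0.0015 -0.0727]
[[[274.2, 236.6]], [[298.8, 228.1]]]
```

View pics/c6.png

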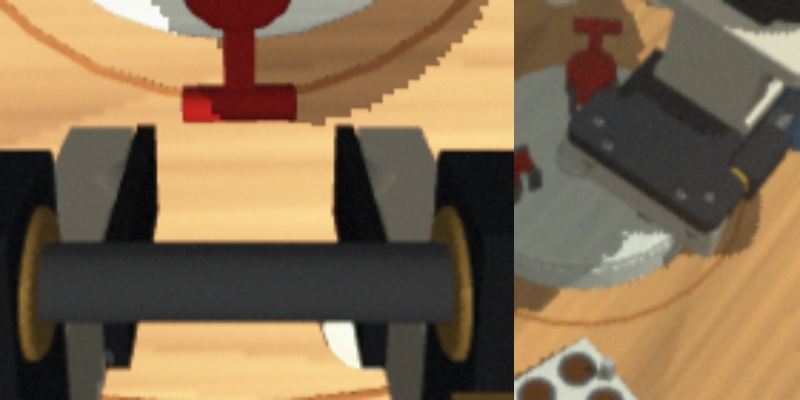

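The bar is at image (274.0,236.4), against a prediction of (274.2,236.6) with the bolt sunk. It sits between the fingers, so I'll descend onto it.

Call:
{"op": "step_arm", "data": {"rows": [[-0.001, -0.001, -0.01, 0, 0.045], [-0.001, -0.001, -0.03, 0, 0.045], [-0.001, -0.001, -0.05, 0, 0.045], [-0.001, -0.001, -0.062, 0, 0.045], [-0.001, -0.0015, -0.072, 0, 0.045], [-0.001, -0.0015, -0.072, 0, 0.045]]}}

```text
t: 18.0
eef_pos: [0.5652, 0.0465, 0.0337]
ee_rot: [3.112, -0.164, -1.548]
force: [-0.6, -0.9, -0.4]
width: 0.0451
gripper_force: 0.0
```

Call:
{"op": "step_arm", "data": {"rows": [[0, 0, 0, 0, 0.02], [0, 0, 0, 0, 0.02], [0, 0, 0, 0, 0.02], [0, 0, 0, 0, 0.02], [0, 0, 0, 0, 0.02]], "newtons": 30}}

```text
t: 18.5
eef_pos: [0.5664, 0.0473, 0.0355]
ee_rot: [3.115, -0.163, -1.548]
force: [-0.1, 0.1, 1.6]
width: 0.0292
gripper_force: 30.0
```

```bash
python3 - <<'E'
from h import *
p,R=tool(); s=arm.get_state(); print(p.round(4),s["force"].round(1),s["width"],s["gripper_force"])
b0=np.array(pt("A",.058,.004,-.17))
for th in np.linspace(-.17,1.5,15): print(th.round(2),(np.array(pt("A",.058,.004,th))-b0).round(4).tolist())
E
```

```text
[0.5664 0.0473 0.0355] [-0.1  0.1  1.6] 0.02915423373204931 30.000447928905487
-0.17 [0.0, 0.0, 0.0]
-0.05 [-0.0, 0.0003, 0.0069]
0.07 [0.0, -0.0003, 0.0138]
0.19 [0.0, -0.0016, 0.0206]
0.31 [0.0001, -0.0038, 0.0272]
0.43 [0.0002, -0.0067, 0.0335]
0.55 [0.0002, -0.0103, 0.0394]
0.66 [0.0003, -0.0147, 0.0448]
0.78 [0.0005, -0.0196, 0.0497]
0.9 [0.0006, -0.0251, 0.0539]
1.02 [0.0007, -0.031, 0.0575]
1.14 [0.0009, -0.0374, 0.0603]
1.26 [0.001, -0.044, 0.0623]
1.38 [0.0012, -0.0508, 0.0636]
1.5 [0.0013, -0.0577, 0.064]
```

The bar is gripped (29 mm opening, 30 N). Now I'll swing it along the arc.

Call:
{"op": "step_arm", "data": {"rows": [[0, 0, 0.0035, 0, 0.02], [0, 0, 0.007, 0, 0.02], [0, 0, 0.0105, 0, 0.02], [0, 0, 0.014, 0, 0.02], [0, -0.001, 0.0173, 0, 0.02], [0, -0.0016, 0.0206, 0, 0.02], [0, -0.0027, 0.024, 0, 0.02], [0, -0.0038, 0.0272, 0, 0.02], [0, -0.0052, 0.0304, 0, 0.02], [0, -0.0067, 0.0335, 0, 0.02], [0, -0.0085, 0.0365, 0, 0.02], [0, -0.0103, 0.0394, 0, 0.02], [0, -0.0103, 0.0394, 0, 0.02]]}}

```text
t: 19.8
eef_pos: [0.5665, 0.0368, 0.0751]
ee_rot: [3.116, -0.163, -1.548]
force: [0.7, 4.0, 0.4]
width: 0.0289
gripper_force: 30.0
```

Call:
{"op": "step_arm", "data": {"rows": [[0, -0.0022, 0.0028, 0, 0.02], [0, -0.0044, 0.0054, 0, 0.02], [0, -0.0068, 0.008, 0, 0.02], [0, -0.0093, 0.0103, 0, 0.02], [0, -0.012, 0.0125, 0, 0.02], [0, -0.0148, 0.0145, 0, 0.02], [0, -0.0177, 0.0164, 0, 0.02], [0.0005, -0.0207, 0.0181, 0, 0.02], [0.0005, -0.0238, 0.0196, 0, 0.02], [0.0005, -0.027, 0.0209, 0, 0.02], [0.0005, -0.0303, 0.022, 0, 0.02], [0.001, -0.0337, 0.0229, 0, 0.02], [0.001, -0.037, 0.0237, 0, 0.02], [0.001, -0.0405, 0.0242, 0, 0.02], [0.001, -0.044, 0.0245, 0, 0.02], [0.001, -0.0474, 0.0246, 0, 0.02], [0.001, -0.0474, 0.0246, 0, 0.02]]}}

```text
t: 21.5
eef_pos: [0.568, -0.011, 0.1007]
ee_rot: [3.116, -0.163, -1.548]
force: [0.5, 3.8, 8.0]
width: 0.0287
gripper_force: 30.0
```

```bash
python3 - <<'E'
from h import *
p,R=tool(); s=arm.get_state(); print(s["t"],p.round(4),s["force"].round(1),s["width"],s["gripper_force"])
e=grab("scene","pics/s7.png");d=grab("wrist","pics/w7.png")
for th in(0,1.5): print(th,[proj(x,[pt("A",.058,.004,th)]).round(1).tolist() for x in(d,e)])
cv2.imwrite("pics/c7.png",np.hstack([cv2.resize(e["color"][110:330,130:380],(454,400)),cv2.resize(d["color"][130:340,185:365],(343,400))]))
E
```

```text
21.5 [ 0.568  -0.011   0.1007] [0.5 3.8 8. ] 0.028735617534661962 30.001368820667267
0 [[[275.4, 321.0]], [[299.2, 224.6]]]
1.5 [[[277.4, 270.3]], [[269.8, 186.6]]]
```

View pics/c7.png

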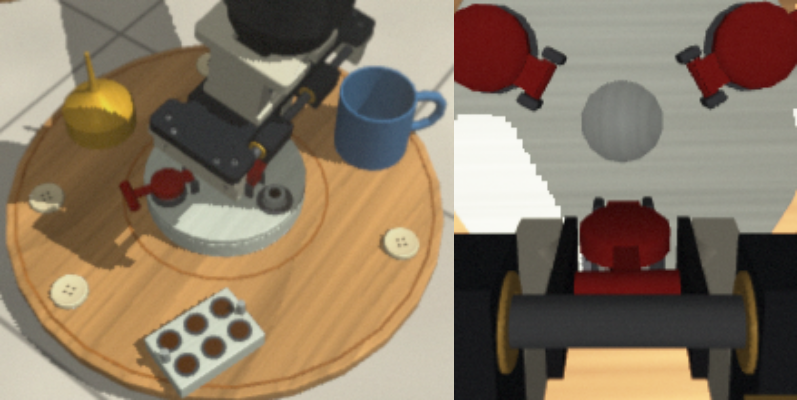

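The scene crop shows cap A standing up in the fingers with its bolt exposed at (275,198). The other caps, cup, oil can, mould and visible buttons are undisturbed. I'll ease the vertical load slightly and check that it holds.

Call:
{"op": "step_arm", "data": {"rows": [[0, 0, 0.001, 0, 0.02], [0, 0, 0.001, 0, 0.02], [0, 0, 0.001, 0, 0.02], [0, 0, 0.001, 0, 0.02], [0, 0, 0.001, 0, 0.02]]}}

```text
t: 22.1
eef_pos: [0.5678, -0.0105, 0.1007]
ee_rot: [3.116, -0.163, -1.548]
force: [2.2, 3.9, 5.7]
width: 0.029
gripper_force: 30.0
```

Steady, so I'll hand it in.

```bash
python3 -c "
from station import arm
print(arm.job_done())"
```

```text
the job is handed in; nothing more can be done
None
```

I found the loose bolt and handed the job in with its cap gripped at about 1.5 rad (close to upright): the cap on the robot's left (+y) side sank about 5 mm when tapped, the other two held firm and stayed shut, and on one move the wrist hit its joint limit and the closed fingers pressed the hub's centre dome with up to about 48 N.

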